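# Hold the ripping chisel in the bench magnetiser

## Robot

A 6-joint arm with a two-finger parallel gripper is mounted at the origin on the work surface. World frame = base frame: x ahead of the robot, y to its left, z up, the work surface at z = 0. Lengths are in mm, angles in rad, forces in N, time in s.
With the tool pointing down it reaches from about 350 to 875 mm from the base axis. Payload 4.2 kg.
Tool frame: the origin (TCP) lies at the very end of the fingers, on their centre line; the grasp point (between the pads) lies 19 mm behind it; z points along the fingers, y is the line along which they close (so a half turn about z gives the same grasp; the last joint's range is limited). The gripper opens to 85 mm and grips with 20 to 120 N. Pads are 22 mm wide; open, the fingers measure 114 mm over their backs; the gripper's body (76 mm by 85 mm) begins 54 mm behind the grasp point. The pads swing forward as they close: fully open they stand 13 mm farther back than shut.
Start: joints at [1.494, 0.385, 0.008, 0, -1.194, -0.259], TCP at [205.92, 590.081, 231.312] pointing down, gripper open.
Joint ranges: [-3.14, 3.14], [-1.21, 2.06], [-1.07, 1.41], [-3.16, 2.05], [-2.99, -0.16], [-3.1, 3.1]. Speed limits (rad/s): [2.79, 2.79, 3.14, 3.14, 3.14, 3.14].

## Interface

Orientations are given as a unit quaternion [x, y, z, w].
In Python, from bench import arm, optics gives the robot as it stands. The module is installed in compiled form; this text tells all that it offers.
- The arm moves only by the tool step_arm, never from a script. Its argument "motion" is a list of rows, each an object with "dr": the turn, a rotation vector about the tool's x, y, z in units of 8 degrees (1.0 is 8 degrees), a list of three; "slide": the shift along the tool's x, y, z in mm, a list of three; "jaw": the finger opening in mm, from 0 to 85.4. A call has exactly 8 rows; each row is the pose to reach, as a shift and turn from the pose commanded when the call began, along the tool's axes at that moment; what a row does not reach only later rows make up. A row lasts 1/8 s, in which the tool goes at most 62.5 mm and 10.7 degrees, less where a joint would pass 70% of its speed; a pose out of reach is approached as far as the arm can. A call with a gripper value outside its range is refused whole. The fingers move at their own pace and stop on an object; the grip force is fixed at half the most. Time passes only in rows, so rows that repeat a pose let the fingers close, or fill a call up. It gives the time, the measured TCP pose, the force, the opening and the grip force at its end, in the units of the state.
- arm.read_state(): the state, without advancing time (a new reading comes with each control period).
- optics.get_image(name): name is "scene" or "side" or "wrist"; returns the picture (480x640x3 uint8, blue, green, red); there is no depth.
- optics.camera_info(name): a dict with "camera_matrix" (3x3 intrinsics, pixels), "view" (4x4, takes a point from world to camera coordinates); the wrist camera has in their place "T_tool_cam" (4x4, takes a point from camera to tool coordinates, whose origin is the TCP and whose axes are the flange's). Camera axes: x right, y up, looking along -z (the intrinsics and any distortion apply to the point x, -y, -z); pixel columns grow to the right and rows downward; lengths in mm; the calibration is good to about 2 mm. The wrist camera is an equidistant fisheye: a pixel r from the principal point sees the ray r / f radians off the axis. A picture is of the moment at which its call begins: read the wrist's pose just before it. camera_info takes no time and is no camera call.
- arm.job_done(): hands the job in; it is judged then, once.
The state is a dict: "clock": time; "joints": joint angles; "joint_vel": joint speeds; "joint_efforts": joint torques, N m; "position": TCP position; "ee_rot": TCP orientation; "contact_force": force on the tool from outside, world axes, zero at the start; "wrist_torque": the same for the moment, N m; "gripper_width": finger opening in mm; "grasp_force": force on a finger pad.
Only numpy, scipy, OpenCV 4.12 (cv2) and the standard library are available. Lean on these libraries where they do the work, as an engineer would, in place of code of your own. Each camera call takes 0.05 s, during which the arm holds its last target. There are 200 camera calls.

## Task

The slot of the green bench magnetiser is closed by its loose yellow cover: lift the cover off, lay it flat and fully home in its own yellow-marked tray, not the blue one, and let go of it. Then take the chisel with the red handle out of its stand, pass its blade straight down through the magnetiser's slot without forcing it, and finish while still holding it there: upright, still, most of the blade inside, not leaning hard on the slot and its brass collar clear of the machine's top. Do not disturb the hammer, the tin and the wooden spool.

Things in the scene. Friction and masses are not known exactly. Their poses are not given: they have to be found in the camera images.
- slot (a point): Centre of the mouth of the magnetiser's slot, at the level of its flat top, 100 mm above the bench. The magnetiser is a fixed green metal box with an aluminium top, 130 mm (x) by 120 mm (y) by 100 mm high. The slot is a straight vertical shaft, 10 mm (x) by 28 mm (y), plain edged with a dark frame printed round it, open for 96 mm downwards: 2 mm wider than the chisel's blade on every side. Axes: x across the slot, y along it, z up.
- cover_center (a point): Centre (half-way up, 26 mm above its underside) of the loose yellow plastic cover, which starts lying on the magnetiser's top over the slot. Base plate 32 mm (x) by 64 mm (y) by 12 mm thick, with an upright grip fin in its middle, 14 mm (x) by 44 mm (y), that rises from the plate to 52 mm above the underside. 120 g or so; x, y axes along these sides, z up. The two ways round are alike.
- pocket_yellow (a point): Centre of the pocket floor of the fixed tray with the yellow rim and yellow labels. The tray is a wooden block 66 mm (x) by 100 mm (y) by 60 mm high; the pocket in its top is 40 mm (x) by 72 mm (y) and 8 mm deep, its floor 52 mm above the bench (4 mm wider than the cover's plate on every side). Axes x, y along these sides, z up. Empty at the start.
- pocket_blue (a point): The same point of a like tray with blue rim and labels, meant for another machine's cover; it stays empty.
- chisel_center (a point): Centre (half-way up, 68 mm above the tip) of the loose chisel, which stands upright, handle up, in its stand. From the tip up: flat steel blade 6 mm (x) by 24 mm (y), 60 mm long (its last 8 mm only 4 by 22 mm); brass collar 24 by 32 mm, 6 mm thick, its underside 60 mm above the tip; red handle 20 mm (x) by 26 mm (y), 70 mm long, its top 136 mm above the tip. 160 g or so; z points up the handle. The two ways round are alike.
- chisel_tip (a point): Middle of the blade's lower end, 68 mm below chisel_center along the chisel's z.
- stand: Fixed dark wooden chisel stand, 70 mm (x) by 60 mm (y) on an 80 by 70 mm steel foot; origin at the centre of its underside. Its flat top is 75 mm above the bench, with a vertical slot 10 mm (x) by 28 mm (y) in which the blade hangs, the collar resting on the top.
- hammer: Bystander: loose hammer lying flat, 240 mm long along its x; origin under it at bench level.
- tin: Bystander: loose closed tin standing upright, 68 mm across, 55 mm high; origin at the centre of its underside.
- spool: Bystander: loose wooden spool standing upright, 52 mm across, 55 mm high; origin at the centre of its underside.
- magnetiser: The fixed magnetiser; origin at the centre of its underside, 100 mm below slot.
Mind the look-alikes: they are no part of the job. Leave any grey or pink look-alike of the part that bears cover_center alone. What is shaped like the part that bears pocket_yellow but pink is not meant.

How it is judged (in metres and radians):
On the way:
1. the yellow cover lies flat in the yellow-marked tray, released (x of cover_center in the frame of pocket_yellow between -0.007 and 0.007 m and y of cover_center in the frame of pocket_yellow between -0.007 and 0.007 m and z of cover_center in the frame of pocket_yellow between 0.02 and 0.03 m and angle between cover_center's own z axis and vertical below 0.1 rad and contact force between the fingers and cover below 0.1 N), for 0.2 s.
At the end, for the whole second after the job is handed in: Cover flat in the yellow pocket (within 7 mm of its middle), untouched. Fingers hold the chisel upright (0.15 rad) and still, its tip in the slot 30 to 58 mm below the magnetiser's top (collar not resting), the blade pressing on the slot with less than 10 N. Bystanders within 30 mm (all of step 1 and x of chisel_tip in the frame of slot between -0.006 and 0.006 m and y of chisel_tip in the frame of slot between -0.006 and 0.006 m and z of chisel_tip in the frame of slot between -0.058 and -0.03 m and angle between chisel_center's own z axis and vertical below 0.15 rad and contact force between the fingers and chisel above 1 N and contact force between chisel and magnetiser below 10 N and linear speed of chisel below 0.02 m/s); the arm keeps its last pose, push and grip.
It fails at once if hammer pushed more than 30 mm away (distance of hammer from where it was at the start of the episode above 0.03 m).
It fails at once if tin pushed more than 30 mm away (distance of tin from where it was at the start of the episode above 0.03 m).
It fails at once if spool pushed more than 30 mm away (distance of spool from where it was at the start of the episode above 0.03 m).
It fails at once if the chisel is forced against the magnetiser (over 40 N) (contact force between chisel and magnetiser above 40 N).
It also fails if it takes over 64 s, if anything falls off the work surface, if the arm or the gripper's body presses on something with over 40 N, if the wrist force passes 120 N, or if a joint passes its speed limit or range.

## Working session

There is one attempt and no reset: what is moved stays moved. The work goes in short steps, Python scripts to look and compute and a tool call to move; the robot and the scene stay as the last step left them, time stands still between calls to the robot, and variables do not carry over. Pictures are saved under pics/ and viewed, at most 10 in all, crops included, and the job is handed in when it is done.

Besides the shell and the picture viewer there is one more tool, called after "Request:" as name([rows], argument=value, ...), one row to a line, values as JSON. step_arm: Moves the arm, as the interface text tells. Its arguments: {"type":"object","properties":{"motion":{"type":"array","items":{"type":"object","properties":{"dr":{"type":"array","items":{"type":"number"}},"slide":{"type":"array","items":{"type":"number"}},"jaw":{"type":"number"}}}}},"required":["motion"]}

```bash
mkdir -p pics
python3 - <<'E'
from bench import arm, optics
import cv2, numpy as np
s=arm.read_state(); print(s)
for n in ("scene","side","wrist"):
    cv2.imwrite(f"pics/{n}0.png",optics.get_image(n)); print(n,{k:np.round(v,3).tolist() if not isinstance(v,str) else v for k,v in optics.camera_info(n).items()})
E
```

```text
{'clock': 0.0, 'joints': array([ 1.49359807e+00,  3.85559947e-01,  6.61437498e-03, -4.90489064e-04,
       -1.19399164e+00, -2.58636703e-01]), 'joint_vel': array([-1.05431011e-05, -1.20676045e-04, -1.80495490e-04,  1.19339829e-03,
        9.80636620e-04,  1.52171067e-03]), 'joint_efforts': array([ 6.64131244e-05, -3.92283404e+01,  1.88393658e+01,  4.18615535e+00,
       -4.76354515e-03,  4.66448554e-06]), 'position': array([205.74356596, 589.54422202, 230.2163155 ]), 'ee_rot': array([ 9.85919239e-01, -1.67218591e-01, -1.30028653e-04,  1.08669263e-03]), 'contact_force': array([-0.70115961,  0.6877991 , -0.0821528 ]), 'wrist_torque': array([ 0.02125509, -0.05253668, -0.0200174 ]), 'grasp_force': 0.0, 'gripper_width': 85.57581320960031}
scene {'camera_matrix': [[596.356, 0.0, 312.898], [0.0, 596.356, 226.692], [0.0, 0.0, 1.0]], 'view': [[0.69, 0.724, -0.007, -430.878], [-0.48, 0.464, 0.744, 174.284], [0.542, -0.51, 0.668, -1770.882], [0.0, 0.0, 0.0, 1.0]]}
side {'camera_matrix': [[591.159, 0.0, 327.485], [0.0, 591.159, 239.774], [0.0, 0.0, 1.0]], 'view': [[0.854, -0.521, -0.009, -463.212], [0.321, 0.513, 0.796, -297.817], [-0.41, -0.683, 0.605, -947.334], [0.0, 0.0, 0.0, 1.0]]}
wrist {'camera_matrix': [[371.648, 0.0, 327.907], [0.0, 371.648, 240.144], [0.0, 0.0, 1.0]], 'T_tool_cam': [[-0.0, 0.953, 0.303, 78.095], [1.0, -0.0, 0.001, 0.307], [0.001, 0.303, -0.953, -142.464], [0.0, 0.0, 0.0, 1.0]]}
```

View pics/scene0.png

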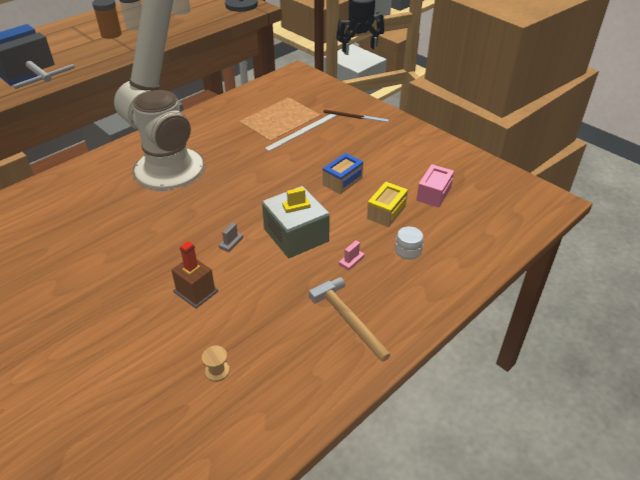

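View pics/side0.png

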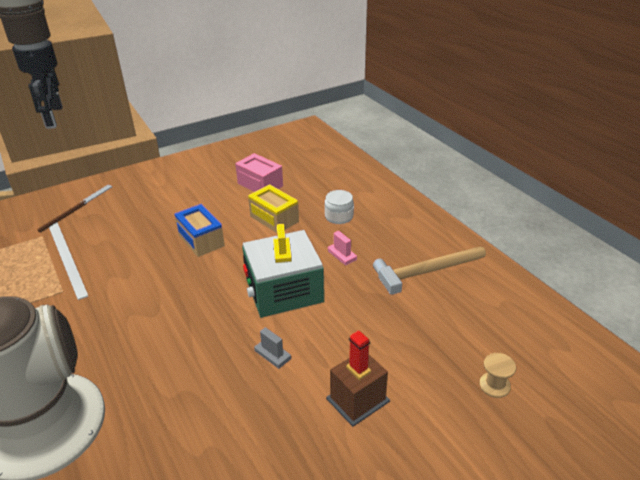

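View pics/wrist0.png

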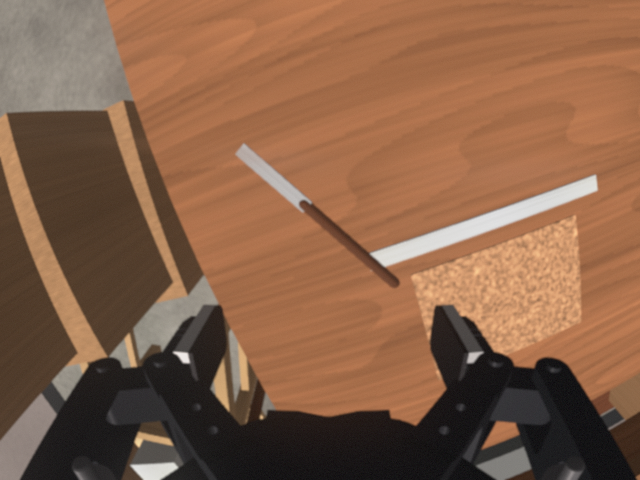

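The scene view shows the magnetiser with its yellow cover at (296,198), the yellow tray at (388,203) and the red chisel at (189,256). The side view shows the same things at (282,243), (273,207) and (359,352). The wrist view shows only bench clutter. I'll triangulate coarsely, then look from the wrist.

```bash
cat > h.py <<'E'
from bench import arm, optics
import cv2, numpy as np
from scipy.spatial.transform import Rotation as R
def rays(name,px,st=None):
    """pixels -> (origin, unit directions) in world"""
    i=optics.camera_info(name); K=np.array(i["camera_matrix"]); px=np.atleast_2d(px).astype(float)
    u=(px-K[:2,2])/K[0,0]
    if name=="wrist":
        r=np.linalg.norm(u,axis=1); d=np.c_[u*(np.sin(r)/np.maximum(r,1e-9))[:,None],np.cos(r)]
        T=np.eye(4); T[:3,:3]=R.from_quat(st["ee_rot"]).as_matrix(); T[:3,3]=st["position"]; T=T@np.array(i["T_tool_cam"])
    else:
        d=np.c_[u,np.ones(len(u))]; T=np.linalg.inv(np.array(i["view"]))
    d=d*[1,-1,-1]; d=d@T[:3,:3].T
    return T[:3,3], d/np.linalg.norm(d,axis=1)[:,None]
def plane(name,px,z,st=None):
    o,d=rays(name,px,st); return o+d*((z-o[2])/d[:,2])[:,None]
def cross(p1,p2):
    """triangulate one pixel seen in scene and side"""
    A=np.zeros((3,3));b=np.zeros(3); O=[]
    for n,p in(("scene",p1),("side",p2)):
        o,d=rays(n,p); M=np.eye(3)-np.outer(d[0],d[0]); A+=M;b+=M@o; O.append((o,M))
    x=np.linalg.solve(A,b); return x,[np.linalg.norm(M@(x-o)) for o,M in O]
HSV={"yellow":((24,150,90),(34,255,255)),"red":((0,200,60),(4,255,255)),"blue":((105,150,60),(125,255,255))}
def blobs(img,col,amin=30):
    m=cv2.inRange(cv2.cvtColor(img,cv2.COLOR_BGR2HSV),*HSV[col])
    c,_=cv2.findContours(m,cv2.RETR_EXTERNAL,cv2.CHAIN_APPROX_NONE)
    return sorted([k for k in c if cv2.contourArea(k)>amin],key=cv2.contourArea,reverse=True),m
E
python3 - <<'E'
from h import *
for n in("scene","side"):
    im=cv2.imread(f"pics/{n}0.png")
    for c in("yellow","red"):
        for k in blobs(im,c)[0][:4]: print(n,c,cv2.contourArea(k),cv2.boundingRect(k),k[k[:,0,1].argmin(),0])
print(cross((387.5,199),(273,201)), cross((187.5,246),(359.5,338.5)), cross((296,193),(281.5,231)))
E
```

```text
scene yellow 621.5 (369, 182, 38, 30) [385 182]
scene yellow 184.0 (283, 197, 27, 14) [303 197]
scene yellow 68.5 (392, 197, 14, 22) [405 197]
scene yellow 58.0 (287, 187, 18, 10) [303 187]
scene red 43.0 (181, 242, 12, 8) [187 242]
side yellow 749.0 (249, 185, 49, 30) [268 185]
side yellow 413.0 (274, 224, 17, 38) [278 224]
side yellow 174.0 (251, 203, 23, 23) [251 203]
side red 263.5 (350, 343, 18, 30) [351 343]
side red 142.5 (351, 331, 18, 17) [357 331]
(array([585.4858154 , 311.12044828,  49.36305819]), [np.float64(0.9127304619312492), np.float64(0.9127304619313744)]) (array([ 462.6236683 , -225.09500298,  146.29048094]), [np.float64(1.4979244326951753), np.float64(1.4979244326951822)]) (array([489.52425669,  74.45249967, 147.37392746]), [np.float64(1.8030925020232382), np.float64(1.803092502023436)])
```

Coarse positions are plausible: cover (490,74), tray (585,311), chisel (463,-225), with heights near what was expected. Next I'll move to a wrist view over the magnetiser and tray.

Request:
step_arm([
  {"slide":[50,40,-40]},
  {"slide":[100,80,-80]},
  {"slide":[150,121,-80]},
  {"slide":[200,161,-80]},
  {"slide":[250,201,-80]},
  {"slide":[300,241,-80]},
  {"slide":[350,281,-80]},
  {"slide":[390,314,-80]},
])

```text
$.motion[0]: bad value
```

Run:
```python
from h import *
s=arm.read_state(); im=optics.get_image("wrist"); cv2.imwrite("pics/w1.png",im); np.savez("w1.npz",**s)
print(s["clock"],s["position"],s["joint_vel"].round(3),s["ee_rot"])
for k in blobs(im,"yellow")[0][:4]: print(cv2.contourArea(k),cv2.boundingRect(k))
```

```text
0.15 [205.77739654 589.70826807 230.4657026 ] [-0.    -0.003  0.004  0.002 -0.    -0.001] [ 9.85932122e-01 -1.67144108e-01 -8.12713966e-05  8.31471802e-04]
```

View pics/w1.png

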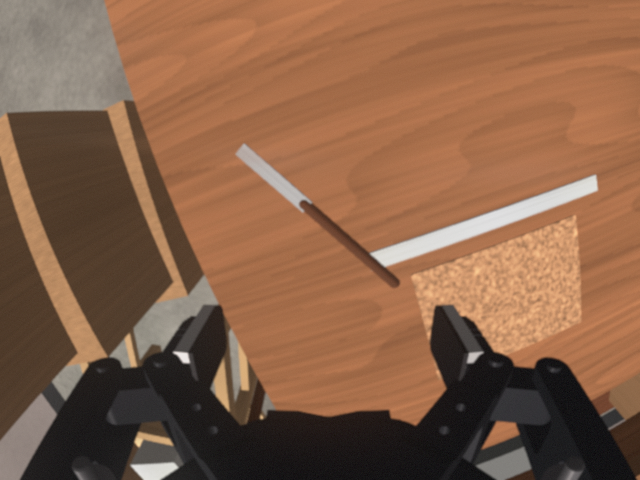

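The move was refused, so this view is unchanged. All fields are needed in each row.

Request:
step_arm([
  {"dr":[0,0,0],"jaw":85,"slide":[50,40,-40]},
  {"dr":[0,0,0],"jaw":85,"slide":[100,80,-80]},
  {"dr":[0,0,0],"jaw":85,"slide":[150,121,-80]},
  {"dr":[0,0,0],"jaw":85,"slide":[200,161,-80]},
  {"dr":[0,0,0],"jaw":85,"slide":[250,201,-80]},
  {"dr":[0,0,0],"jaw":85,"slide":[300,241,-80]},
  {"dr":[0,0,0],"jaw":85,"slide":[350,281,-80]},
  {"dr":[0,0,0],"jaw":85,"slide":[390,314,-80]},
])

```text
clock: 1.2
position: [460.5, 180.8, 311.5]
ee_rot: [0.986, -0.167, 0.0, -0.0]
contact_force: [0.8, 1.5, -0.8]
gripper_width: 85.2
grasp_force: 0.0
```

Run:
```python
from h import *
optics.get_image("wrist")
s=arm.read_state(); im=optics.get_image("wrist"); cv2.imwrite("pics/w2.png",im); np.savez("w2.npz",**s)
print(s["clock"],s["position"],s["joint_vel"].round(3),s["ee_rot"])
for k in blobs(im,"yellow")[0][:4]: print(cv2.contourArea(k),cv2.boundingRect(k))
```

```text
1.25 [462.72888377 175.61383099 311.37524207] [ 0.102 -0.009 -0.013 -0.026  0.009 -0.185] [ 9.85438689e-01 -1.70026554e-01  2.91004825e-04  1.21471765e-03]
```

View pics/w2.png

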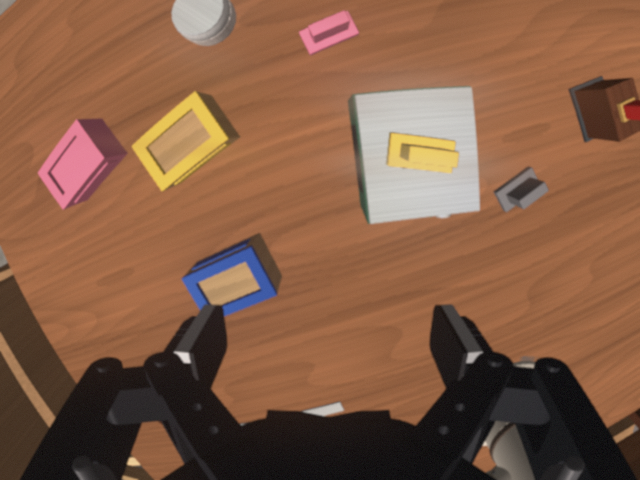

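The wrist view shows the magnetiser top (415,155), the cover (425,153), the yellow tray (182,142), the blue tray (232,278) and the chisel at the right edge (630,110). The yellow mask missed, so I'll check the hue and measure on planes.

Run:
```python
from h import *
s=dict(np.load("w2.npz")); im=cv2.imread("pics/w2.png"); hsv=cv2.cvtColor(im,cv2.COLOR_BGR2HSV)
for p in((430,157),(397,140),(150,160),(180,138),(420,200),(632,112),(280,60)): print(p,hsv[p[1],p[0]])
m=cv2.inRange(hsv,(19,165,150),(34,255,255)); 
def rect(k,z):
    P=plane("wrist",k.reshape(-1,2),z,s)[:,:2].astype(np.float32); r=cv2.minAreaRect(P); return np.round(r[0],1),np.round(r[1],1),round(r[2],1)
c,h=cv2.findContours(m,cv2.RETR_CCOMP,cv2.CHAIN_APPROX_NONE)
for k,hh in zip(c,h[0]):
    a=cv2.contourArea(k)
    if a>150: print(a,cv2.boundingRect(k),"hole" if hh[3]>=0 else "outer",[(z,rect(k,z)) for z in(60,112,152)])
g=cv2.inRange(hsv,(0,0,120),(180,60,255)); g[:, :345]=0; g[:,490:]=0; g[:80]=0;g[230:]=0
g=cv2.morphologyEx(g,cv2.MORPH_CLOSE,np.ones((9,9)))
k=max(cv2.findContours(g,0,1)[0],key=cv2.contourArea); print("top",cv2.contourArea(k),rect(k,100))
```

```text
(430, 157) [ 23 131 234]
(397, 140) [ 23 147 236]
(150, 160) [ 23 159 233]
(180, 138) [ 16 116 200]
(420, 200) [ 40   4 204]
(632, 112) [  1 195 149]
(280, 60) [ 11 141 148]
top 14705.5 (array([481.6,  72.6]), array([118.1, 130.2]), 77.7)
```

```bash
sed -i 's/"yellow":((24,150,90)/"yellow":((20,110,130)/' h.py
cat >> h.py <<'E'
def rect(k,z,s):
    """contour -> centre, long side, short side, direction (deg, mod 180) of the long side, on plane z"""
    P=plane("wrist",k.reshape(-1,2),z,s)[:,:2].astype(np.float32); b=cv2.boxPoints(cv2.minAreaRect(P))
    e=[b[1]-b[0],b[2]-b[1]]; e.sort(key=lambda v:-np.linalg.norm(v))
    return b.mean(0).round(1),[round(float(np.linalg.norm(v)),1) for v in e],round(float(np.degrees(np.arctan2(e[0][1],e[0][0]))%180),1)
E
python3 - <<'E'
from h import *
s=dict(np.load("w2.npz")); im=cv2.imread("pics/w2.png"); hsv=cv2.cvtColor(im,cv2.COLOR_BGR2HSV)
m=blobs(im,"yellow")[1]
c,h=cv2.findContours(m,cv2.RETR_CCOMP,cv2.CHAIN_APPROX_NONE)
for k,hh in zip(c,h[0]):
    a=cv2.contourArea(k)
    if a>150: print(a,cv2.boundingRect(k),"hole" if hh[3]>=0 else "outer",[(z,rect(k,z,s)) for z in(60,112,152)])
g=cv2.inRange(hsv,(0,0,120),(180,60,255)); g[:, :345]=0; g[:,490:]=0; g[:80]=0;g[230:]=0
g=cv2.morphologyEx(g,cv2.MORPH_CLOSE,np.ones((9,9)))
k=max(cv2.findContours(g,0,1)[0],key=cv2.contourArea); print("top",rect(k,100,s))
x0,y0,x1,y1=120,80,250,200
a=cv2.resize(im[80:210,110:260],None,fx=3,fy=3); b=cv2.resize(im[100:210,370:490],None,fx=3.5,fy=3.54)
b=cv2.resize(b,(425,390)); a=cv2.resize(a,(375,390)); cv2.imwrite("pics/crop2.png",np.hstack([a[:, :375],b]))
E
```

```text
2046.0 (388, 133, 70, 39) outer [(60, (array([477. ,  60.7], dtype=float32), [78.6, 34.8], 65.8)), (112, (array([484.8,  72.4], dtype=float32), [68.2, 30.2], 65.8)), (152, (array([490.8,  81.4], dtype=float32), [60.2, 26.7], 65.8))]
4999.5 (132, 92, 97, 99) outer [(60, (array([579.7, 308.9], dtype=float32), [101.0, 71.7], 103.8)), (112, (array([573.9, 287.9], dtype=float32), [87.6, 62.2], 103.8)), (152, (array([569.5, 271.7], dtype=float32), [77.4, 54.9], 103.8))]
2042.0 (146, 109, 66, 65) hole [(60, (array([581.9, 309.6], dtype=float32), [72.7, 40.8], 103.7)), (112, (array([575.8, 288.4], dtype=float32), [63.1, 35.5], 103.7)), (152, (array([571.2, 272.2], dtype=float32), [55.7, 31.3], 103.7))]
top (array([481.6,  72.6], dtype=float32), [130.2, 118.1], 167.7)
```

View pics/crop2.png

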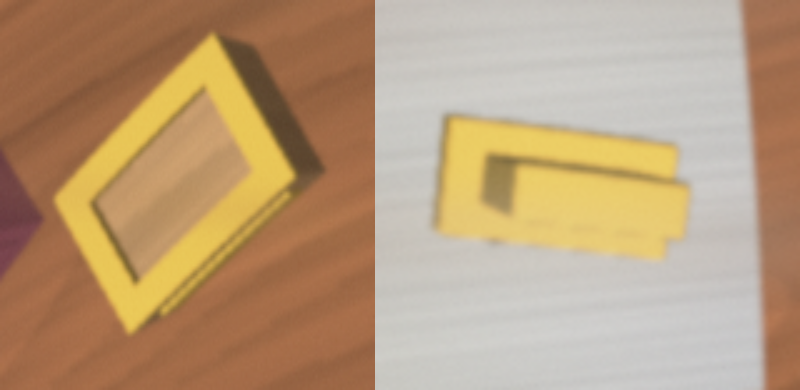

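Left crop: the pocket's inner edge is clear (72.7 x 40.8 mm, as it should be). Right crop: the plate corners are at (447,115), (678,147), (665,260) and (434,232).

Run:
```python
from h import *
s=dict(np.load("w2.npz"))
p=np.array([(447,115),(678,147),(665,260),(434,232)],float); p=(p-[375,0])/3.543+[370,100]
P=plane("wrist",p,112,s); print(P.round(1),P.mean(0))
e=np.diff(np.vstack([P,P[:1]]),axis=0)[:,:2]; print(np.linalg.norm(e,axis=1),np.degrees(np.arctan2(e[:,1],e[:,0]))%180)
q=np.array([(515,165),(690,183),(685,240),(512,215)],float); q=(q-[375,0])/3.543+[370,100]; Q=plane("wrist",q,152,s);print(Q.round(1),Q.mean(0))
r=R.from_quat(s["ee_rot"]).as_matrix(); print(r.round(3))
s=arm.read_state(); r=R.from_quat(s["ee_rot"]).as_matrix(); print(r.round(3), s["position"])
```

```text
[[512.3  96.9 112. ]
 [485.7  38.8 112. ]
 [457.3  51.1 112. ]
 [484.1 109.8 112. ]] [484.85154079  74.1468326  112.        ]
[63.82748177 30.94320462 64.45730085 30.98958932] [ 65.42400316 156.54391557  65.47047937 155.37775253]
[[499.2  91.4 152. ]
 [482.5  51.3 152. ]
 [469.7  56.4 152. ]
 [488.2  95.6 152. ]] [484.90171725  73.68323938 152.        ]
[[ 0.942 -0.335  0.   ]
 [-0.335 -0.942 -0.002]
 [ 0.001  0.002 -1.   ]]
[[ 0.942 -0.337 -0.   ]
 [-0.337 -0.942 -0.001]
 [ 0.     0.001 -1.   ]] [461.60367218 178.13870802 311.12566268]
```

The cover measures (484.9,74.0) with its long side at 65.5°, and both size checks hold (64 x 31). Tray pocket: (581.9,309.6), long side 103.7°. Magnetiser: (481.6,72.6), slot's long axis 77.7°. I'll go above the cover and turn.

Request:
step_arm([
  {"dr":[0,0,1.3],"jaw":85,"slide":[10,15,0]},
  {"dr":[0,0,2.6],"jaw":85,"slide":[20,30,10]},
  {"dr":[0,0,3.9],"jaw":85,"slide":[30,45,20]},
  {"dr":[0,0,5.2],"jaw":85,"slide":[40,60,40]},
  {"dr":[0,0,6.5],"jaw":85,"slide":[50,75,60]},
  {"dr":[0,0,7.8],"jaw":85,"slide":[57,90,81]},
  {"dr":[0,0,9.1],"jaw":85,"slide":[57,90,81]},
  {"dr":[0,0,10.4],"jaw":85,"slide":[57,90,81]},
])

```text
clock: 2.3
position: [483.8, 79.0, 229.8]
ee_rot: [-0.624, 0.781, 0.0, -0.0]
contact_force: [-0.1, -0.1, -0.5]
gripper_width: 85.2
grasp_force: 0.0
```

Request:
step_arm([
  {"dr":[0,0,1],"jaw":85,"slide":[0,0,0]},
  {"dr":[0,0,1.45],"jaw":85,"slide":[0,0,0]},
  {"dr":[0,0,1.45],"jaw":85,"slide":[0,0,0]},
  {"dr":[0,0,1.45],"jaw":85,"slide":[0,0,0]},
  {"dr":[0,0,1.45],"jaw":85,"slide":[0,0,0]},
  {"dr":[0,0,1.45],"jaw":85,"slide":[0,0,0]},
  {"dr":[0,0,1.45],"jaw":85,"slide":[0,0,0]},
  {"dr":[0,0,1.45],"jaw":85,"slide":[0,0,0]},
])

```text
clock: 3.3
position: [484.1, 78.8, 230.3]
ee_rot: [-0.544, 0.839, 0.0, 0.0]
contact_force: [-0.3, -0.4, -0.1]
gripper_width: 85.1
grasp_force: 0.0
```

Run:
```python
from h import *
s=arm.read_state(); im=optics.get_image("wrist"); cv2.imwrite("pics/w3.png",im); np.savez("w3.npz",**s)
r=R.from_quat(s["ee_rot"]).as_matrix(); print(s["clock"],s["position"],r.round(3),np.degrees(np.arctan2(r[1,1],r[0,1])))
for k in blobs(im,"yellow",100)[0][:4]: print(cv2.contourArea(k),cv2.boundingRect(k),rect(k,112,s),rect(k,152,s))
```

```text
3.3 [484.10597113  78.82058629 230.29429092] [[-0.407 -0.913  0.   ]
 [-0.913  0.407  0.   ]
 [-0.    -0.    -1.   ]] 155.9587557067974
3610.0 (303, 183, 44, 93) (array([485.9,  75.9], dtype=float32), [70.3, 31.3], 65.8) (array([481. ,  65.4], dtype=float32), [59.5, 26.5], 65.8)
595.5 (294, 390, 58, 25) (array([559.4, 234.3], dtype=float32), [43.2, 36.5], 14.2) (array([543.2, 199.5], dtype=float32), [36.6, 30.9], 14.2)
115.0 (334, 384, 29, 27) (array([531.3, 229.1], dtype=float32), [41.7, 4.0], 104.0) (array([519.3, 195.2], dtype=float32), [35.3, 3.4], 104.0)
```

View pics/w3.png

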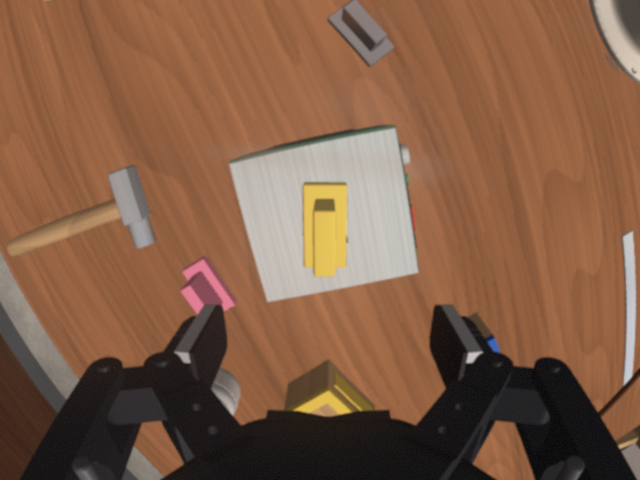

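The view shows the cover at (325,225), squarely aligned. The plate comes out at (484.6,73.0), which agrees. I'll descend and grip.

Request:
step_arm([
  {"dr":[0,0,0],"jaw":85,"slide":[4.4,-2.6,25]},
  {"dr":[0,0,0],"jaw":85,"slide":[4.4,-2.6,50]},
  {"dr":[0,0,0],"jaw":85,"slide":[4.4,-2.6,75]},
  {"dr":[0,0,0],"jaw":85,"slide":[4.4,-2.6,95]},
  {"dr":[0,0,0],"jaw":85,"slide":[4.4,-2.6,108]},
  {"dr":[0,0,0],"jaw":85,"slide":[4.4,-2.6,112]},
  {"dr":[0,0,0],"jaw":60,"slide":[4.4,-2.6,112]},
  {"dr":[0,0,0],"jaw":40,"slide":[4.4,-2.6,112]},
])

```text
clock: 4.35
position: [485.2, 74.0, 119.1]
ee_rot: [-0.544, 0.839, -0.0, 0.001]
contact_force: [0.3, -0.4, -0.8]
gripper_width: 51.2
grasp_force: 0.0
```

Request:
step_arm([
  {"dr":[0,0,0],"jaw":30,"slide":[0,0,0]},
  {"dr":[0,0,0],"jaw":20,"slide":[0,0,0]},
  {"dr":[0,0,0],"jaw":10,"slide":[0,0,0]},
  {"dr":[0,0,0],"jaw":5,"slide":[0,0,0]},
  {"dr":[0,0,0],"jaw":5,"slide":[0,0,0]},
  {"dr":[0,0,0],"jaw":5,"slide":[0,0,0]},
  {"dr":[0,0,0],"jaw":5,"slide":[0,0,0]},
  {"dr":[0,0,0],"jaw":5,"slide":[0,0,0]},
])

```text
clock: 5.35
position: [485.0, 73.9, 118.7]
ee_rot: [-0.544, 0.839, -0.0, 0.0]
contact_force: [-1.4, 1.7, 5.7]
gripper_width: 13.2
grasp_force: 59.4
```

Request:
step_arm([
  {"dr":[0,0,0],"jaw":5,"slide":[0,0,-8]},
  {"dr":[0,0,0],"jaw":5,"slide":[0,0,-20]},
  {"dr":[0,0,0],"jaw":5,"slide":[0,0,-40]},
  {"dr":[0,0,0],"jaw":5,"slide":[0,0,-60]},
  {"dr":[0,0,0],"jaw":5,"slide":[0,0,-80]},
  {"dr":[0,0,0],"jaw":5,"slide":[0,0,-80]},
  {"dr":[0,0,0],"jaw":5,"slide":[0,0,-80]},
  {"dr":[0,0,0],"jaw":5,"slide":[0,0,-80]},
])

```text
clock: 6.35
position: [484.0, 73.5, 197.3]
ee_rot: [-0.544, 0.839, 0.0, -0.001]
contact_force: [0.1, 0.4, -2.1]
gripper_width: 13.5
grasp_force: 58.7
```

Request:
step_arm([
  {"dr":[0,0,0],"jaw":5,"slide":[-20,1,0]},
  {"dr":[0,0,-0.7],"jaw":5,"slide":[-60,2,0]},
  {"dr":[0,0,-1.5],"jaw":5,"slide":[-105,3,0]},
  {"dr":[0,0,-2.3],"jaw":5,"slide":[-150,4,0]},
  {"dr":[0,0,-3.2],"jaw":5,"slide":[-195,6,0]},
  {"dr":[0,0,-4.1],"jaw":5,"slide":[-235,7,0]},
  {"dr":[0,0,-4.7],"jaw":5,"slide":[-255,7.4,0]},
  {"dr":[0,0,-4.7],"jaw":5,"slide":[-255,7.4,0]},
])

```text
clock: 7.35
position: [581.8, 311.8, 196.6]
ee_rot: [0.786, -0.618, -0.0, 0.001]
contact_force: [-0.4, -0.9, -1.2]
gripper_width: 13.4
grasp_force: 58.6
```

Run:
```python
from h import *
for _ in range(3): im=optics.get_image("wrist")
s=arm.read_state(); im=optics.get_image("wrist"); cv2.imwrite("pics/w4.png",im); np.savez("w4.npz",**s)
r=R.from_quat(s["ee_rot"]).as_matrix(); print(s["clock"],s["position"],s["gripper_width"],s["grasp_force"],r.round(3),np.degrees(np.arctan2(r[1,1],r[0,1])))
```

```text
7.5 [581.39219069 309.43390732 197.77248432] 12.935918182913948 58.64906966686249 [[ 0.234 -0.972 -0.001]
 [-0.972 -0.234 -0.001]
 [ 0.001  0.001 -1.   ]] -166.49044630911794
```

View pics/w4.png

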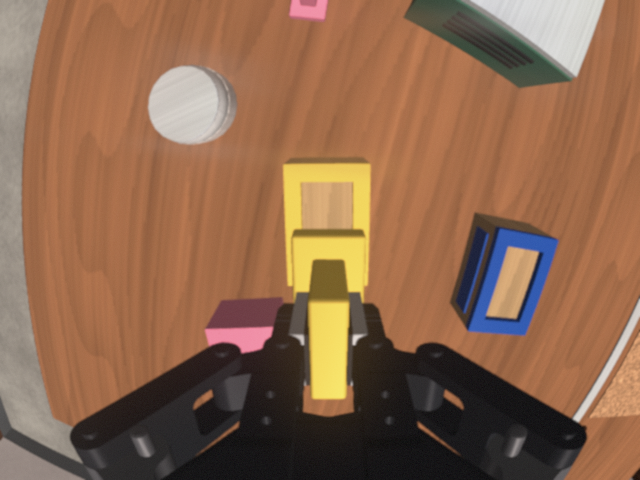

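The view shows the cover held over the tray: tray rim corners at (284,163) and (370,162), plate front edge from (293,231) to (364,231). I'll check the offset.

Run:
```python
from h import *
s=dict(np.load("w4.npz")); im=cv2.imread("pics/w4.png"); r=R.from_quat(s["ee_rot"]).as_matrix()
g=cv2.cvtColor(im,cv2.COLOR_BGR2HSV); m=blobs(im,"yellow")[1]
f=lambda p,z:((plane("wrist",p,z,s)-s["position"])@r).round(1)
for y in(172,190,210): x=np.where(m[y,270:385])[0]+270; print(y,x.min(),x.max(),[ (a,b) for a,b in zip(x,x[1:]) if b-a>5])
x=np.where(m[245,270:385])[0]+270; print(x.min(),x.max())
print("rim top",f([(284,162.5),(370.5,162.5),(301,181.5),(354,181.5)],60))
print("plate front",f([(293,230),(364.5,230)],191)); print("front col",np.where(m[150:260,328])[0][[0,-1]]+150,np.where(np.diff(m[150:260,328].astype(int)))[0]+150)
```

```text
172 284 369 []
190 284 369 [(np.int64(300), np.int64(353))]
210 285 369 [(np.int64(301), np.int64(353))]
286 368
rim top [[ 50.4 -33.6 137.8]
 [ 50.3  31.7 137.8]
 [ 35.6 -20.9 137.8]
 [ 35.6  19.4 137.8]]
plate front [[ 34.9 -15.1   6.8]
 [ 34.9  14.8   6.8]]
front col [163 259] [162 181 234]
```

Tray centre is at (0,-0.8) in tool axes, and the plate is about +1.5 ahead in x. I'll correct by (-1.5,-0.7), lower to about 1 mm above the floor and release.

Request:
step_arm([
  {"dr":[0,0,0],"jaw":5,"slide":[-1.5,-0.7,25]},
  {"dr":[0,0,0],"jaw":5,"slide":[-1.5,-0.7,50]},
  {"dr":[0,0,0],"jaw":5,"slide":[-1.5,-0.7,75]},
  {"dr":[0,0,0],"jaw":5,"slide":[-1.5,-0.7,95]},
  {"dr":[0,0,0],"jaw":5,"slide":[-1.5,-0.7,108]},
  {"dr":[0,0,0],"jaw":5,"slide":[-1.5,-0.7,114]},
  {"dr":[0,0,0],"jaw":5,"slide":[-1.5,-0.7,114]},
  {"dr":[0,0,0],"jaw":5,"slide":[-1.5,-0.7,114]},
])

```text
clock: 8.55
position: [582.6, 311.6, 85.3]
ee_rot: [0.786, -0.619, 0.0, -0.001]
contact_force: [0.4, 0.3, -0.6]
gripper_width: 13.4
grasp_force: 58.7
```

Request:
step_arm([
  {"dr":[0,0,0],"jaw":5,"slide":[0,0,3]},
  {"dr":[0,0,0],"jaw":5,"slide":[0,0,6]},
  {"dr":[0,0,0],"jaw":5,"slide":[0,0,8]},
  {"dr":[0,0,0],"jaw":5,"slide":[0,0,10]},
  {"dr":[0,0,0],"jaw":5,"slide":[0,0,12]},
  {"dr":[0,0,0],"jaw":5,"slide":[0,0,12]},
  {"dr":[0,0,0],"jaw":5,"slide":[0,0,12]},
  {"dr":[0,0,0],"jaw":5,"slide":[0,0,12]},
])

```text
clock: 9.55
position: [582.2, 311.3, 72.4]
ee_rot: [0.786, -0.619, 0.0, -0.0]
contact_force: [0.3, 0.8, -1.7]
gripper_width: 13.4
grasp_force: 58.7
```

Request:
step_arm([
  {"dr":[0,0,0],"jaw":5,"slide":[0,0,1]},
  {"dr":[0,0,0],"jaw":5,"slide":[0,0,1]},
  {"dr":[0,0,0],"jaw":20,"slide":[0,0,1]},
  {"dr":[0,0,0],"jaw":30,"slide":[0,0,1]},
  {"dr":[0,0,0],"jaw":40,"slide":[0,0,1]},
  {"dr":[0,0,0],"jaw":50,"slide":[0,0,1]},
  {"dr":[0,0,0],"jaw":60,"slide":[0,0,1]},
  {"dr":[0,0,0],"jaw":60,"slide":[0,0,1]},
])

```text
clock: 10.55
position: [582.1, 311.3, 71.3]
ee_rot: [0.786, -0.619, 0.0, 0.0]
contact_force: [0.1, 0.1, 0.6]
gripper_width: 59.8
grasp_force: 0.0
```

Request:
step_arm([
  {"dr":[0,0,0],"jaw":60,"slide":[0,0,-10]},
  {"dr":[0,0,0],"jaw":70,"slide":[0,0,-30]},
  {"dr":[0,0,0],"jaw":80,"slide":[0,0,-60]},
  {"dr":[0,0,0],"jaw":85,"slide":[0,0,-90]},
  {"dr":[0,0,0],"jaw":85,"slide":[0,0,-125]},
  {"dr":[0,0,0],"jaw":85,"slide":[0,0,-160]},
  {"dr":[0,0,0],"jaw":85,"slide":[0,0,-180]},
  {"dr":[0,0,0],"jaw":85,"slide":[0,0,-180]},
])

```text
clock: 11.55
position: [582.8, 311.7, 254.2]
ee_rot: [0.786, -0.619, 0.001, -0.003]
contact_force: [0.8, -0.6, 0.5]
gripper_width: 84.8
grasp_force: 0.0
```

Run:
```python
from h import *
for _ in range(2): optics.get_image("wrist")
s=arm.read_state(); im=optics.get_image("wrist"); cv2.imwrite("pics/w5.png",im); np.savez("w5.npz",**s)
r=R.from_quat(s["ee_rot"]).as_matrix(); print(s["clock"],s["position"],s["gripper_width"],r.round(3),s["joints"].round(3))
for k in blobs(im,"yellow",100)[0][:4]: print(cv2.contourArea(k),cv2.boundingRect(k),rect(k,60,s),rect(k,104,s))
for n in("scene","side"): cv2.imwrite(f"pics/{n}5.png",optics.get_image(n))
a=cv2.imread("pics/side5.png")[165:240,220:310]; cv2.imwrite("pics/c5.png",np.hstack([cv2.resize(im[120:360,240:400],(320,480)),cv2.resize(a,(480,480),interpolation=cv2.INTER_CUBIC)]))
```

```text
11.65 [581.63368939 311.11482421 250.77771368] 85.139883440835 [[ 0.234 -0.972 -0.001]
 [-0.972 -0.234 -0.   ]
 [-0.     0.001 -1.   ]] [ 7.360e-01  4.340e-01  1.340e-01 -1.000e-03 -1.272e+00 -4.990e-01]
7382.5 (291, 155, 74, 106) (array([582.5, 309.6], dtype=float32), [99.9, 66.4], 103.8) (array([584.9, 299.8], dtype=float32), [86.7, 57.7], 103.8)
```

View pics/c5.png

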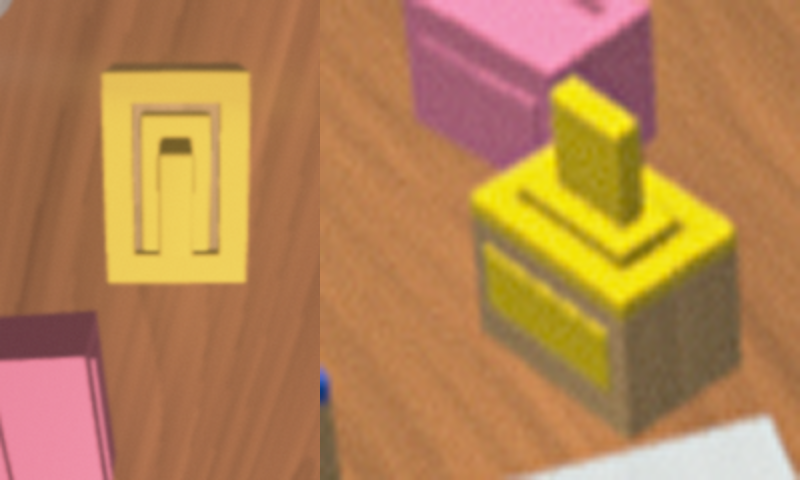

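The cover is seated: even gap all round the plate in the wrist crop and flat in the side crop. Now to the chisel, with a wrist view from above it.

Request:
step_arm([
  {"dr":[0,0,0],"jaw":85,"slide":[30,15,-20]},
  {"dr":[0,0,0],"jaw":85,"slide":[80,39,-50]},
  {"dr":[0,0,0],"jaw":85,"slide":[130,63,-80]},
  {"dr":[0,0,0],"jaw":85,"slide":[180,88,-80]},
  {"dr":[0,0,0],"jaw":85,"slide":[230,112,-80]},
  {"dr":[0,0,0],"jaw":85,"slide":[280,137,-80]},
  {"dr":[0,0,0],"jaw":85,"slide":[330,161,-80]},
  {"dr":[0,0,0],"jaw":85,"slide":[380,186,-80]},
])

```text
clock: 12.8
position: [489.5, -103.4, 330.7]
ee_rot: [0.786, -0.619, -0.0, 0.0]
contact_force: [0.3, -0.5, 0.5]
gripper_width: 85.3
grasp_force: 0.0
```

Request:
step_arm([
  {"dr":[0,0,0],"jaw":85,"slide":[45,22,0]},
  {"dr":[0,0,0],"jaw":85,"slide":[80,39,0]},
  {"dr":[0,0,0],"jaw":85,"slide":[105,51,0]},
  {"dr":[0,0,0],"jaw":85,"slide":[113,55,0]},
  {"dr":[0,0,0],"jaw":85,"slide":[113,55,0]},
  {"dr":[0,0,0],"jaw":85,"slide":[113,55,0]},
  {"dr":[0,0,0],"jaw":85,"slide":[113,55,0]},
  {"dr":[0,0,0],"jaw":85,"slide":[113,55,0]},
])

```text
clock: 13.8
position: [463.6, -223.9, 331.3]
ee_rot: [0.786, -0.618, 0.0, -0.0]
contact_force: [0.2, 0.6, -0.1]
gripper_width: 85.1
grasp_force: 0.0
```

Run:
```python
from h import *
s=arm.read_state(); im=optics.get_image("wrist"); cv2.imwrite("pics/w6.png",im); np.savez("w6.npz",**s)
r=R.from_quat(s["ee_rot"]).as_matrix(); print(s["clock"],s["position"],r.round(3),s["joints"].round(3))
h=cv2.cvtColor(im,cv2.COLOR_BGR2HSV)
red=cv2.inRange(h,(0,180,50),(6,255,255))|cv2.inRange(h,(174,180,50),(180,255,255))
brass=cv2.inRange(h,(17,110,90),(32,255,255)); dark=cv2.inRange(h,(0,30,20),(14,255,110))
for n,m,zs in(("red",red,(151,81)),("brass",brass,(81,)),("dark",dark,(75,))):
    for k in sorted(cv2.findContours(m,0,1)[0],key=cv2.contourArea)[::-1][:3]:
        if cv2.contourArea(k)>60: print(n,cv2.contourArea(k),cv2.boundingRect(k),[rect(k,z,s) for z in zs])
k=max(cv2.findContours(red,0,1)[0],key=cv2.contourArea); x,y,w,hh=cv2.boundingRect(k)
c=im[max(y-60,0):y+hh+60,max(x-80,0):x+w+80]; print((max(x-80,0),max(y-60,0)),c.shape); cv2.imwrite("pics/c6.png",cv2.resize(c,None,fx=2.8,fy=2.8,interpolation=cv2.INTER_CUBIC))
```

```text
13.8 [ 463.60851561 -223.90756756  331.32574036] [[ 0.235 -0.972  0.   ]
 [-0.972 -0.235  0.   ]
 [-0.    -0.    -1.   ]] [-0.134  0.138 -0.08  -0.    -1.353  0.372]
red 629.5 (322, 186, 24, 38) [(array([ 460.9, -232.7], dtype=float32), [33.5, 19.3], 96.3), (array([ 456.2, -218.2], dtype=float32), [40.8, 23.5], 96.3)]
brass 62.0 (174, 448, 11, 19) [(array([609.5, 265.5], dtype=float32), [52.1, 10.3], 105.0)]
dark 11594.0 (47, 305, 180, 175) [(array([664. , 215.5], dtype=float32), [580.4, 288.0], 58.8)]
dark 4312.5 (309, 305, 202, 147) [(array([282.7,  23.3], dtype=float32), [277.2, 173.9], 62.0)]
dark 1071.0 (572, 348, 68, 65) [(array([-149.2,  -48.3], dtype=float32), [312.2, 109.2], 161.6)]
(242, 126) (158, 184, 3)
```

Run:
```python
from h import *
s=dict(np.load("w6.npz")); im=cv2.imread("pics/w6.png"); h=cv2.cvtColor(im,cv2.COLOR_BGR2HSV)
red=cv2.inRange(h,(0,180,50),(6,255,255))
print("V grid"); 
for y in range(182,228,3): print(y,[int(v) if red[y,x] else (int(v)*-1) for x,v in zip(range(314,352,3),h[y,314:352:3,2])])
t,_=cv2.threshold(h[...,2][red>0].reshape(-1,1),0,255,cv2.THRESH_OTSU); print(t)
for nm,m in(("bright",red&((h[...,2]>t)*255).astype(np.uint8)),("dim",red&((h[...,2]<=t)*255).astype(np.uint8))):
    k=max(cv2.findContours(m,0,1)[0],key=cv2.contourArea); print(nm,cv2.contourArea(k),cv2.boundingRect(k),rect(k,151,s))
for p in((325,240),(350,215),(300,200),(334,232),(334,180),(315,205),(355,205)): print(p,h[p[1],p[0]])
```

```text
V grid
182 [-119, -118, -119, -196, -212, -207, -208, -194, -171, -165, -143, -117, -116]
185 [-116, -115, -117, -198, -134, -131, -149, -164, -171, -209, -203, -117, -117]
188 [-119, -119, -123, -180, -100, 103, 103, 104, 105, -122, -179, -116, -117]
191 [-108, -111, -127, -176, 99, 104, 105, 106, 105, 108, -149, -116, -115]
194 [-110, -109, -130, -151, -76, -85, -85, -86, -90, 96, -103, -115, -116]
197 [-115, -113, -149, -137, 158, 159, 148, 138, 127, 120, -92, -103, -108]
200 [-116, -115, -163, -144, 208, 221, 222, 220, 214, 210, 183, -112, -112]
203 [-114, -114, -176, -143, 216, 223, 224, 226, 227, 228, 196, -114, -114]
206 [-112, -112, -176, 151, 220, 223, 225, 227, 227, 228, 180, -114, -116]
209 [-115, -116, -155, 160, 223, 225, 227, 228, 229, 228, 168, -111, -113]
212 [-120, -120, -115, 172, 225, 225, 227, 229, 230, 227, -151, -113, -114]
215 [-120, -120, -117, 185, 226, 227, 228, 229, 230, 226, -136, -119, -118]
218 [-129, -120, -111, 200, 227, 229, 229, 231, 232, 224, -131, -123, -121]
221 [-173, -177, -156, 210, 228, 229, 230, 230, 232, 218, -122, -117, -117]
224 [-175, -179, -183, -180, -183, -187, -202, -215, -211, -190, -164, -166, -167]
227 [-177, -180, -183, -174, -180, -178, -181, -177, -176, -175, -169, -178, -185]
169.0
bright 465.5 (322, 198, 23, 26) (array([ 459.9, -227.6], dtype=float32), [23.2, 18.2], 96.5)
dim 118.0 (322, 186, 23, 34) (array([ 461.7, -233.9], dtype=float32), [30.8, 17.8], 95.5)
(325, 240) [ 11 141 179]
(350, 215) [ 10 147 118]
(300, 200) [ 10 132 114]
(334, 232) [ 12 139 176]
(334, 180) [ 13 145 125]
(315, 205) [ 10 148 112]
(355, 205) [ 10 144 115]
```

The handle's top face is at (459.9,-227.6), 19 x 24 mm, long side 96.5°, which is plausible. I'll align and look from nearer.

Request:
step_arm([
  {"dr":[0,0,0.3],"jaw":85,"slide":[1,1.5,20]},
  {"dr":[0,0,0.6],"jaw":85,"slide":[2.7,3,45]},
  {"dr":[0,0,0.89],"jaw":85,"slide":[2.7,4.5,70]},
  {"dr":[0,0,0.89],"jaw":85,"slide":[2.7,4.5,90]},
  {"dr":[0,0,0.89],"jaw":85,"slide":[2.7,4.5,101]},
  {"dr":[0,0,0.89],"jaw":85,"slide":[2.7,4.5,101]},
  {"dr":[0,0,0.89],"jaw":85,"slide":[2.7,4.5,101]},
  {"dr":[0,0,0.89],"jaw":85,"slide":[2.7,4.5,101]},
])

```text
clock: 14.85
position: [460.2, -228.3, 231.2]
ee_rot: [0.746, -0.666, 0.001, -0.0]
contact_force: [-0.1, 0.9, -0.4]
gripper_width: 84.7
grasp_force: 0.0
```

```bash
cat >> h.py <<'E'
def top(im,s,z=151,v=169):
    h=cv2.cvtColor(im,cv2.COLOR_BGR2HSV); red=cv2.inRange(h,(0,180,v),(6,255,255))
    k=max(cv2.findContours(red,0,1)[0],key=cv2.contourArea); return cv2.boundingRect(k),rect(k,z,s)
E
python3 - <<'E'
from h import *
s=arm.read_state(); im=optics.get_image("wrist"); cv2.imwrite("pics/w7.png",im); np.savez("w7.npz",**s)
r=R.from_quat(s["ee_rot"]).as_matrix(); print(s["clock"],s["position"],r.round(3),np.degrees(np.arctan2(r[1,1],r[0,1])))
b,q=top(im,s); print(b,q,(np.r_[q[0],151]-s["position"])@r)
h=cv2.cvtColor(im,cv2.COLOR_BGR2HSV)
m=cv2.inRange(h,(17,120,120),(32,255,255)); m[:, :250]=0; m[:,420:]=0; m[300:]=0
for k in cv2.findContours(m,0,1)[0]:
    if cv2.contourArea(k)>20: print("brass",cv2.boundingRect(k),rect(k,81,s))
E
```

```text
14.85 [ 460.17900462 -228.25413194  231.18206355] [[ 0.112 -0.994  0.002]
 [-0.994 -0.112 -0.   ]
 [ 0.001 -0.002 -1.   ]] -173.54981081427016
(315, 234, 29, 35) (array([ 460.1, -228. ], dtype=float32), [22.9, 18.0], 96.5) [-0.31084864  0.18543946 80.18168821]
brass (314, 204, 29, 10) (array([ 462.1, -239.8], dtype=float32), [22.7, 7.5], 6.5)
```

The handle is centred to 0.3 mm. I'll descend and grip.

Request:
step_arm([
  {"dr":[0,0,0],"jaw":85,"slide":[0,0,25]},
  {"dr":[0,0,0],"jaw":85,"slide":[0,0,55]},
  {"dr":[0,0,0],"jaw":85,"slide":[0,0,85]},
  {"dr":[0,0,0],"jaw":85,"slide":[0,0,110]},
  {"dr":[0,0,0],"jaw":85,"slide":[0,0,125]},
  {"dr":[0,0,0],"jaw":85,"slide":[0,0,130]},
  {"dr":[0,0,0],"jaw":60,"slide":[0,0,130]},
  {"dr":[0,0,0],"jaw":45,"slide":[0,0,130]},
])

```text
clock: 15.9
position: [460.4, -228.3, 101.2]
ee_rot: [0.746, -0.666, 0.001, -0.0]
contact_force: [-0.2, -0.3, 0.9]
gripper_width: 51.2
grasp_force: 0.0
```

Request:
step_arm([
  {"dr":[0,0,0],"jaw":35,"slide":[0,0,0]},
  {"dr":[0,0,0],"jaw":28,"slide":[0,0,0]},
  {"dr":[0,0,0],"jaw":22,"slide":[0,0,0]},
  {"dr":[0,0,0],"jaw":15,"slide":[0,0,0]},
  {"dr":[0,0,0],"jaw":10,"slide":[0,0,0]},
  {"dr":[0,0,0],"jaw":10,"slide":[0,0,0]},
  {"dr":[0,0,0],"jaw":10,"slide":[0,0,0]},
  {"dr":[0,0,0],"jaw":10,"slide":[0,0,0]},
])

```text
clock: 16.9
position: [459.9, -228.2, 100.5]
ee_rot: [0.746, -0.666, 0.0, -0.0]
contact_force: [-0.3, -0.3, 4.1]
gripper_width: 19.4
grasp_force: 59.0
```

Request:
step_arm([
  {"dr":[0,0,0],"jaw":10,"slide":[0,0,-8]},
  {"dr":[0,0,0],"jaw":10,"slide":[0,0,-25]},
  {"dr":[0,0,0],"jaw":10,"slide":[0,0,-50]},
  {"dr":[0,0,0],"jaw":10,"slide":[0,0,-75]},
  {"dr":[0,0,0],"jaw":10,"slide":[0,0,-105]},
  {"dr":[0,0,0],"jaw":10,"slide":[0,0,-130]},
  {"dr":[0,0,0],"jaw":10,"slide":[0,0,-150]},
  {"dr":[0,0,0],"jaw":10,"slide":[0,0,-150]},
])

```text
clock: 17.9
position: [460.0, -228.1, 251.3]
ee_rot: [0.746, -0.666, 0.001, -0.001]
contact_force: [0.1, -0.8, -2.3]
gripper_width: 19.7
grasp_force: 59.0
```

Request:
step_arm([
  {"dr":[0,0,0.2],"jaw":10,"slide":[-20,-4,0]},
  {"dr":[0,0,0.5],"jaw":10,"slide":[-60,-13,0]},
  {"dr":[0,0,0.9],"jaw":10,"slide":[-110,-23,0]},
  {"dr":[0,0,1.3],"jaw":10,"slide":[-160,-34,0]},
  {"dr":[0,0,1.7],"jaw":10,"slide":[-215,-46,0]},
  {"dr":[0,0,2],"jaw":10,"slide":[-270,-58,0]},
  {"dr":[0,0,2.2],"jaw":10,"slide":[-320,-69,0]},
  {"dr":[0,0,2.34],"jaw":10,"slide":[-350,-75,0]},
])

```text
clock: 18.9
position: [494.0, 130.1, 248.5]
ee_rot: [-0.628, 0.778, 0.001, -0.001]
contact_force: [0.8, 0.3, -2.1]
gripper_width: 19.5
grasp_force: 58.9
```

Run:
```python
from h import *
for _ in range(5): optics.get_image("wrist")
s=arm.read_state(); im=optics.get_image("wrist"); cv2.imwrite("pics/w8.png",im); np.savez("w8.npz",**s)
r=R.from_quat(s["ee_rot"]).as_matrix(); print(s["clock"],s["position"],s["gripper_width"],s["grasp_force"],r.round(3),np.degrees(np.arctan2(r[1,1],r[0,1])))
h=cv2.cvtColor(im,cv2.COLOR_BGR2HSV)
g=cv2.inRange(h,(0,0,130),(180,60,255)); g=cv2.morphologyEx(g,cv2.MORPH_OPEN,np.ones((3,3)))
k0=max(cv2.findContours(g,0,1)[0],key=cv2.contourArea); print("top",cv2.boundingRect(k0),rect(k0,100,s))
x,y,w,hh=cv2.boundingRect(k0); full=np.zeros_like(g); cv2.drawContours(full,[cv2.convexHull(k0)],-1,255,-1)
for v in(60,90,110):
  m=full&cv2.inRange(h[...,2],0,v)
  for k in sorted(cv2.findContours(m,0,1)[0],key=cv2.contourArea)[::-1][:3]:
    if cv2.contourArea(k)>60: print(v,cv2.contourArea(k),cv2.boundingRect(k),rect(k,100,s))
z=s["position"][2]+51-1; print(top(im,s,z))
```

```text
19.15 [494.16744706 127.50818725 249.08100684] 19.52887020576501 58.922284841537476 [[-0.213 -0.977 -0.003]
 [-0.977  0.213 -0.001]
 [ 0.002  0.002 -1.   ]] 167.72123720968307
top (247, 78, 168, 147) (array([480.1,  71.7], dtype=float32), [131.2, 117.2], 167.8)
90 595.5 (314, 127, 29, 24) (array([479.9,  61.1], dtype=float32), [21.8, 18.1], 167.7)
110 774.5 (313, 127, 30, 30) (array([480.7,  63.3], dtype=float32), [22.8, 22.5], 77.7)
110 179.5 (314, 168, 29, 10) (array([485.6,  87.4], dtype=float32), [22.1, 7.2], 167.5)
((302, 356, 58, 56), (array([494.2, 127.6], dtype=float32), [23.3, 17.6], 77.5))
```

Run:
```python
from h import *
s=dict(np.load("w8.npz")); im=cv2.imread("pics/w8.png"); h=cv2.cvtColor(im,cv2.COLOR_BGR2HSV)
c=np.hstack([cv2.resize(im[115:190,300:360],(400,500),interpolation=cv2.INTER_CUBIC),cv2.resize(im[60:460,170:490],(400,500))]); cv2.imwrite("pics/c8.png",c)
m=cv2.inRange(h[...,2],0,130)[115:190,300:360]
p=cv2.findNonZero(m).reshape(-1,2)+[300,115]; print(p.min(0),p.max(0),rect(p,100,s))
print(h[118:186:2,328,2])
```

```text
[313 126] [342 178] (array([482.5,  71.5], dtype=float32), [41.2, 22.6], 78.0)
[216 215 214 209 129  68  68  68  69  69  68  70  71  77  79  81  92  99
 106 111 117 116 116 114 115 116 116 102  95  90 120 202 210 215]
```

View pics/c8.png

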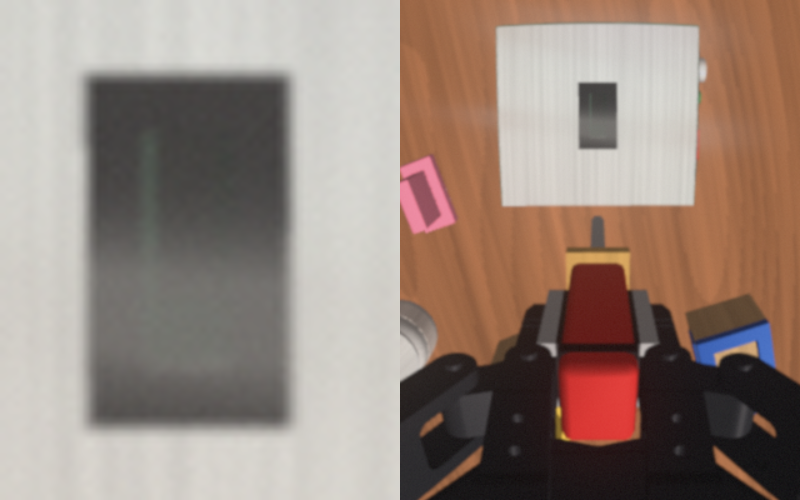

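The crop shows the slot's dark frame, 41 x 22 mm, centred near (328,152). The held chisel is upright, its blade end at about (328,234). I'll check the blade against the slot in tool axes.

Run:
```python
from h import *
s=dict(np.load("w8.npz")); im=cv2.imread("pics/w8.png"); h=cv2.cvtColor(im,cv2.COLOR_BGR2HSV); r=R.from_quat(s["ee_rot"]).as_matrix()
for y in range(228,258,4): print(y,h[y,314:342,1].tolist())
f=lambda p,z:((plane("wrist",p,z,s)-s["position"])@r).round(1)
print(f([(327.6,233)],163), f([(323,240),(332,240)],168)); c=np.array([482.5,71.5,100]); print((c-s["position"])@r, r.T.round(4).tolist())
```

```text
228 [130, 133, 133, 131, 128, 130, 130, 131, 129, 131, 131, 134, 134, 132, 132, 132, 133, 135, 132, 133, 132, 131, 132, 131, 132, 133, 134, 133]
232 [132, 133, 132, 132, 133, 131, 131, 133, 130, 128, 125, 118, 111, 111, 110, 113, 115, 123, 132, 130, 135, 132, 135, 134, 132, 133, 135, 133]
236 [133, 133, 131, 130, 131, 132, 131, 129, 120, 88, 50, 32, 27, 24, 24, 27, 30, 36, 80, 118, 133, 134, 133, 134, 132, 134, 133, 133]
240 [133, 132, 133, 133, 132, 133, 134, 128, 118, 86, 43, 25, 24, 25, 27, 27, 22, 34, 73, 112, 132, 136, 135, 135, 136, 133, 133, 135]
244 [135, 134, 135, 133, 134, 135, 137, 131, 114, 79, 39, 25, 22, 25, 30, 25, 27, 33, 61, 104, 127, 133, 136, 137, 133, 135, 134, 136]
248 [135, 136, 135, 134, 136, 133, 137, 131, 111, 71, 30, 28, 27, 28, 25, 28, 22, 33, 58, 99, 128, 134, 136, 134, 135, 136, 138, 135]
252 [135, 136, 135, 136, 134, 136, 136, 132, 112, 65, 30, 28, 31, 31, 28, 28, 33, 31, 46, 90, 125, 135, 136, 139, 137, 138, 138, 137]
256 [136, 139, 138, 139, 138, 138, 135, 129, 107, 66, 41, 33, 36, 35, 35, 38, 34, 33, 46, 84, 124, 136, 136, 139, 137, 138, 138, 137]
[[ 9.8 -0.8 86.1]] [[ 6.7 -3.7 81.1]
 [ 6.7  2.  81.1]]
[ 56.95846845  -0.84570219 149.17510054] [[-0.2127, -0.9771, 0.0017], [-0.9771, 0.2127, 0.0022], [-0.0026, -0.0012, -1.0]]
```

The blade and slot agree sideways; the slide needed is 57.5 mm in x. I'll move above the slot, then lower.

Request:
step_arm([
  {"dr":[0,0,0],"jaw":10,"slide":[15,0,0]},
  {"dr":[0,0,0],"jaw":10,"slide":[35,0,0]},
  {"dr":[0,0,0],"jaw":10,"slide":[52,0,0]},
  {"dr":[0,0,0],"jaw":10,"slide":[57.5,0,15]},
  {"dr":[0,0,0],"jaw":10,"slide":[57.5,0,35]},
  {"dr":[0,0,0],"jaw":10,"slide":[57.5,0,48]},
  {"dr":[0,0,0],"jaw":10,"slide":[57.5,0,53]},
  {"dr":[0,0,0],"jaw":10,"slide":[57.5,0,53]},
])

```text
clock: 20.2
position: [482.9, 71.7, 197.4]
ee_rot: [-0.627, 0.779, -0.0, -0.0]
contact_force: [0.6, 0.2, -1.6]
gripper_width: 19.4
grasp_force: 58.8
```

Run:
```python
from h import *
for _ in range(4): im=optics.get_image("wrist")
s=arm.read_state(); im=optics.get_image("wrist"); cv2.imwrite("pics/w9.png",im); np.savez("w9.npz",**s)
h=cv2.cvtColor(im,cv2.COLOR_BGR2HSV); r=R.from_quat(s["ee_rot"]).as_matrix(); print(s["position"],s["contact_force"])
f=lambda p,z:((plane("wrist",p,z,s)-s["position"])@r).round(1)
print("target in tool",(np.array([482.5,71.5,100])-s["position"])@r)
v=h[...,2].astype(int)
print("col",[(y,v[y,328]) for y in range(160,300,4)])
for y in (222,226,230,234,238,242): print(y,v[y,300:358:2].tolist())
```

```text
[483.12014982  72.07925438 197.91129505] [-0.65763111 -0.49214245 -1.49935045]
target in tool [ 0.76670928  0.59060728 97.91018926]
col [(160, np.int64(202)), (164, np.int64(202)), (168, np.int64(201)), (172, np.int64(204)), (176, np.int64(205)), (180, np.int64(206)), (184, np.int64(205)), (188, np.int64(208)), (192, np.int64(207)), (196, np.int64(208)), (200, np.int64(210)), (204, np.int64(208)), (208, np.int64(210)), (212, np.int64(80)), (216, np.int64(63)), (220, np.int64(66)), (224, np.int64(65)), (228, np.int64(67)), (232, np.int64(78)), (236, np.int64(94)), (240, np.int64(93)), (244, np.int64(95)), (248, np.int64(93)), (252, np.int64(95)), (256, np.int64(92)), (260, np.int64(109)), (264, np.int64(214)), (268, np.int64(214)), (272, np.int64(108)), (276, np.int64(104)), (280, np.int64(102)), (284, np.int64(100)), (288, np.int64(102)), (292, np.int64(101)), (296, np.int64(103))]
222 [213, 210, 212, 212, 207, 209, 162, 69, 65, 65, 64, 75, 75, 64, 65, 67, 66, 62, 65, 67, 66, 63, 66, 75, 158, 207, 206, 208, 211]
226 [212, 208, 213, 213, 206, 210, 159, 69, 67, 65, 66, 68, 74, 69, 68, 68, 70, 68, 63, 68, 62, 65, 66, 79, 171, 207, 209, 210, 213]
230 [211, 210, 211, 213, 205, 211, 160, 67, 62, 65, 63, 68, 75, 67, 70, 68, 69, 67, 65, 65, 65, 64, 64, 79, 172, 208, 210, 210, 213]
234 [213, 211, 210, 213, 205, 209, 161, 67, 63, 65, 64, 71, 83, 94, 95, 90, 77, 67, 65, 67, 64, 61, 60, 79, 172, 209, 210, 211, 213]
238 [212, 210, 213, 215, 205, 208, 164, 72, 65, 64, 63, 76, 94, 94, 95, 95, 85, 72, 64, 63, 62, 64, 63, 80, 172, 209, 211, 210, 215]
242 [212, 210, 212, 213, 207, 209, 165, 70, 63, 62, 64, 74, 92, 93, 94, 92, 90, 71, 64, 62, 64, 61, 61, 78, 172, 208, 212, 211, 215]
```

Run:
```python
from h import *
s=dict(np.load("w9.npz")); r=R.from_quat(s["ee_rot"]).as_matrix()
f=lambda p,z:((plane("wrist",p,z,s)-s["position"])@r).round(2)
im=cv2.imread("pics/w9.png"); v=im.max(2).astype(int); print(v[206:216,328],v[229:237,328],v[258:266,328]); print(v[240,318:340],v[226,309:316],v[226,344:352])
print("frame",f([(312,226),(348,226),(328,210.5)],100)); print("blade",f([(322.5,240),(333.5,240)],116),f([(328,232.5)],112))
```

```text
[209 208 210 208 188 132  80  61  66  67] [69 70 71 78 89 95 94 94] [105 104 109 134 181 208 214 213]
[63 63 63 66 77 87 91 94 94 93 93 94 93 94 88 79 70 68 65 61 65 63] [206 210 199 159 103  69  63] [ 66  63  79 123 171 202 207 209]
frame [[ 11.21 -11.27  97.92]
 [ 11.21  12.9   97.89]
 [ 21.88  -0.53  97.9 ]]
blade [[ 6.43 -4.04 81.91]
 [ 6.43  2.93 81.9 ]] [[10.2  -0.55 85.9 ]]
```

The frame centre is about +0.7 in y and +1.4 in x, with the blade centre slightly negative. I'll correct by (+1.4,+0.9) and enter slowly.

Request:
step_arm([
  {"dr":[0,0,0],"jaw":10,"slide":[1.4,0.9,0]},
  {"dr":[0,0,0],"jaw":10,"slide":[1.4,0.9,4]},
  {"dr":[0,0,0],"jaw":10,"slide":[1.4,0.9,8]},
  {"dr":[0,0,0],"jaw":10,"slide":[1.4,0.9,11]},
  {"dr":[0,0,0],"jaw":10,"slide":[1.4,0.9,13]},
  {"dr":[0,0,0],"jaw":10,"slide":[1.4,0.9,15]},
  {"dr":[0,0,0],"jaw":10,"slide":[1.4,0.9,17]},
  {"dr":[0,0,0],"jaw":10,"slide":[1.4,0.9,18]},
])

```text
clock: 21.45
position: [481.5, 70.7, 179.2]
ee_rot: [-0.627, 0.779, 0.0, -0.0]
contact_force: [-1.1, 0.5, -1.0]
gripper_width: 19.5
grasp_force: 58.8
```

Request:
step_arm([
  {"dr":[0,0,0],"jaw":10,"slide":[0,0,3]},
  {"dr":[0,0,0],"jaw":10,"slide":[0,0,5]},
  {"dr":[0,0,0],"jaw":10,"slide":[0,0,8]},
  {"dr":[0,0,0],"jaw":10,"slide":[0,0,10]},
  {"dr":[0,0,0],"jaw":10,"slide":[0,0,12]},
  {"dr":[0,0,0],"jaw":10,"slide":[0,0,14]},
  {"dr":[0,0,0],"jaw":10,"slide":[0,0,14]},
  {"dr":[0,0,0],"jaw":10,"slide":[0,0,14]},
])

```text
clock: 22.45
position: [481.6, 70.7, 165.4]
ee_rot: [-0.627, 0.779, -0.0, 0.0]
contact_force: [0.9, 0.3, -2.3]
gripper_width: 19.3
grasp_force: 58.8
```

Request:
step_arm([
  {"dr":[0,0,0],"jaw":10,"slide":[0,0,3]},
  {"dr":[0,0,0],"jaw":10,"slide":[0,0,7]},
  {"dr":[0,0,0],"jaw":10,"slide":[0,0,11]},
  {"dr":[0,0,0],"jaw":10,"slide":[0,0,15]},
  {"dr":[0,0,0],"jaw":10,"slide":[0,0,19]},
  {"dr":[0,0,0],"jaw":10,"slide":[0,0,23]},
  {"dr":[0,0,0],"jaw":10,"slide":[0,0,26]},
  {"dr":[0,0,0],"jaw":10,"slide":[0,0,26]},
])

```text
clock: 23.45
position: [481.4, 70.6, 139.0]
ee_rot: [-0.627, 0.779, 0.0, -0.0]
contact_force: [0.2, -0.7, -2.1]
gripper_width: 19.2
grasp_force: 58.8
```

Run:
```python
from h import *
for _ in range(6):
    im=optics.get_image("wrist"); s=arm.read_state(); print(s["clock"],s["position"].round(1),s["contact_force"].round(2),s["wrist_torque"].round(2),s["grasp_force"],s["gripper_width"],np.abs(s["joint_vel"]).max().round(4))
h=cv2.cvtColor(im,cv2.COLOR_BGR2HSV); r=R.from_quat(s["ee_rot"]).as_matrix(); print(r[:,2])
b,q=top(im,s,s["position"][2]+50.3); print(q,((np.r_[q[0],s["position"][2]+50]-s["position"])@r).round(1))
```

```text
23.5 [481.6  70.7 139.3] [-0.01  0.68 -0.65] [ 0.02  0.03 -0.04] 58.849228620529175 19.09027800145007 0.0044
23.55 [481.7  70.7 139.4] [-0.17  1.23 -2.74] [0.01 0.   0.04] 58.849196434020996 19.140139039123024 0.003
23.6 [481.7  70.7 139.4] [ 0.12 -0.1  -1.73] [-0.   -0.03  0.02] 58.849464654922485 19.52133786370364 0.0016
23.65 [481.7  70.7 139.5] [-0.1  -0.21 -1.38] [0.   0.   0.02] 58.849255442619324 19.48011422468496 0.0029
23.7 [481.7  70.7 139.5] [-0.46 -0.63 -2.74] [-0.03 -0.05  0.03] 58.84897291660309 19.11217172533698 0.0017
23.75 [481.6  70.7 139.5] [-0.22 -0.02 -1.62] [0.   0.   0.03] 58.84919822216034 19.527275142261175 0.0016
[ 3.48085415e-04  1.56958962e-04 -9.99999927e-01]
(array([481.4,  70.5], dtype=float32), [23.2, 17.4], 77.7) [  0.3   0.2 -50. ]
```

The chisel is still and carries only its own weight, with the tip about 46 mm deep. Handing in.

```bash
python3 -c "
from bench import arm
print(arm.job_done())"
```

```text
the job is handed in; nothing more can be done
None
```

The job is handed in: the yellow cover lies flat and released in the yellow tray, and the chisel is held upright and still in the slot, its tip about 46 mm down with no contact force showing. The bystanders were not re-checked at the end, and `job_done()` returned no verdict.

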